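# Load the empty viewing place and swing the microscope over it

## Robot

A 6-joint arm with a two-finger parallel gripper is mounted at the origin on the work surface. World frame = base frame: x ahead of the robot, y to its left, z up, the work surface at z = 0. Lengths are in mm, angles in rad, forces in N, time in s.
With the tool pointing down it reaches from about 350 to 775 mm from the base axis. Payload 7.3 kg.
Tool frame: the origin (TCP) lies midway between the tips of the shut fingers; the grasp point (between the pads) lies 19 mm behind it; z points along the fingers, y is the line along which they close (so a half turn about z gives the same grasp; the last joint's range is limited). The gripper opens to 92 mm and grips with 3 to 60 N. Pads are 19 mm wide; open, the fingers measure 130 mm over their backs; the gripper's body (75 mm by 190 mm) begins 47 mm behind the grasp point.
Start: joints at [-1.352, 0.342, 1.524, -0, 1.275, -0.146], TCP at [187.323, -490.464, 226.741] pointing down, gripper open.
Joint ranges: [-2.53, 2.53], [-0.77, 2.02], [0.04, 2.7], [-1, 4.14], [0.28, 2.66], [-3.11, 3.11]. Speed limits (rad/s): [2.57, 2.57, 3.14, 3.14, 3.14, 3.14].

## Interface

Orientations are given as [roll, pitch, yaw] about the fixed x, y, z axes, in that order (R = Rz(yaw) Ry(pitch) Rx(roll)).
In Python, from plant import readout, vision, order, models gives the robot as it stands. The module is installed in compiled form; this text tells all that it offers.
- The arm moves only by the tool step_arm, never from a script. Its argument "series" is text: rows parted by semicolons, each of 7 numbers parted by spaces: the gripper's target within -1 to 1 (shut at 1, half-way at 0, fully open at -1), then the shift along the tool's x, y, z each as a share of 80 mm, from -1 to 1, then the turn, a rotation vector about the tool's x, y, z each as a share of 2 pi rad, from -1 to 1. In form: jaw x y z ax ay az; .... A call has 1 to 20 rows; each row is the pose to reach, as a shift and turn from the pose commanded when the call began, along the tool's axes at that moment, turning the shorter way round; what a row does not reach only later rows make up. A row lasts 1/10 s, in which the tool goes at most 50 mm and 8.59 degrees, less where a joint would pass 70% of its speed; a pose out of reach is approached as far as the arm can. A call with a number of a shift or a turn outside -1 to 1 is refused whole. A call with a gripper value outside its range is refused whole. The fingers move at their own pace and stop on an object; the grip force is fixed at half the most. Time passes only in rows, so rows that repeat a pose let the fingers close. It gives the time, the measured TCP pose, the force, the opening and the grip force at its end, in the units of the state.
- readout.get_obs(): the state, without advancing time (a new reading comes with each control period).
- vision.capture(name): name is "side" or "top" or "wrist"; returns a dict with "frame" (480x640x3 uint8, red, green, blue), "depth" (480x640 float32, mm along the optical axis (not along the pixel's ray), 0 where there is no reading), "fovy" (degrees; the focal length in pixels is half the picture's height over the tangent of half this angle, whatever the lens; pixels are square), "cx", "cy" (the principal point, pixels), "rvec" (rotation vector, rad) and "tvec" (3), from world to camera coordinates, as OpenCV has them; the wrist camera has in their place "mount" (4x4, takes a point from camera to tool coordinates, whose origin is the TCP and whose axes are the flange's). Camera axes: x right, y down, z forward; pixel columns grow to the right and rows downward; lengths in mm; the calibration is good to about 2 mm. The wrist camera is an equidistant fisheye: a pixel r from the principal point sees the ray r / f radians off the axis. A picture is of the moment at which its call begins: read the wrist's pose just before it.
- order.close_job(): hands the job in; it is judged then, once.
Trained networks look in a picture, given as the dict that the camera call returned (one of the last four; its "shot" number tells which), for a name from the list of things; names that differ only in an ending like _2 or _b are one class to them, and where a whole thing is asked for, a point or a joint stands for the part that bears it (a point fixed in the world has none). Each returns a list of dicts, best first, with "p" (0 to 1); they miss things now and then, are a little off and sometimes report something else, mostly with a low value. They report only what shows in the picture. A call takes as long as a camera call. They do not tell look-alikes from the thing itself.
- models.look_for(picture, thing): "position" ([column, row] in pixels, amid what is visible of it).
- models.pinpoint(picture, thing): "position" ([column, row] in pixels: a listed point, or the origin of a listed thing).
The state is a dict: "time": time; "joint_positions": joint angles; "dq": joint speeds; "tau": joint torques, N m; "tool_pos": TCP position; "tcp_rot": TCP orientation; "contact_force": force on the tool from outside, world axes, zero at the start; "moment": the same for the moment, N m; "grip_width": finger opening in mm; "finger_force": force on a finger pad.
Only numpy, scipy, OpenCV 4.12 (cv2) and the standard library are available. Lean on these libraries where they do the work, as an engineer would, in place of code of your own. Each camera call takes 0.05 s, during which the arm holds its last target. There are 200 camera calls.

## Task

Take the long resin specimen block out of the storage rack and lay it flat, square and centred between the two end stops of whichever viewing place of the swing-arm microscope is still empty, swinging the microscope aside first if it is in the way; set the block down, do not drop it. Then swing the microscope until its lens is centred above that block, and let go. Leave the round specimen on the other viewing place, the two short blocks in the rack and the glassware where they are.

Things in the scene. Friction and masses are not known exactly. Their poses are not given: they have to be found in the camera images.
- long_block_centre (a point): Centre of the long specimen block, amber resin with a black beetle showing in its top: 62 (its x) x 36 (its y) x 30 mm high (its z), about 80 g; the only long one of the three blocks in the rack. It starts lying in any of the rack's three lanes, long side along the lane, its centre 21 mm above the bench.
- long_block: The same block; origin at the centre of its underside, same axes.
- rack: Aluminium storage rack, fixed; origin under its centre, lanes along its x, side by side in y (50 mm apart). Floor 6 mm thick. Lanes 44 mm wide between dividers as tall as the long block (tops 36 mm above the bench): no room for fingers at its long sides. Floor and dividers are only 44 mm long in x, so the long block's ends stick out 9 mm each over bare bench: it is taken by its ends (62 mm grasp).
- place_left (a point): Left (+y) viewing place: centre of the top of its black support bar, 18 mm above the bench. x runs along the bar (the long block must lie along it, either way round), z up. The bar is 30 mm wide, so the block's long sides overhang it by 3 mm and are free (36 mm grasp). An end stop at each end, as tall as the block, 70 mm apart, leaves 4 mm at each end of the block: no room for fingers there.
- place_right (a point): Right (-y) viewing place, like the left one, parallel to it and 285 mm from it. One of the two places holds the round specimen, the other is empty. Both stand on the microscope's grey base plate (top 12 mm above the bench). The centre of a block lying on a place is 15 mm above this point.
- disc_centre (a point): Centre of the round resin specimen disc, 50 mm in diameter and 20 mm high, lying on one of the two viewing places (left or right, it varies); to be left there.
- column (a point): On the axis of the microscope's steel column (25 mm in diameter, top 172 mm above the bench) at the height of the base plate's top. The arm swings about this vertical axis. Its x axis points away from the robot side; the places lie 190 mm from it, at -x, 0.85 rad to either side.
- scope_arm (a joint): Swing angle of the microscope's arm (rad): 0 when it points along the column point's -x, positive towards the left place; +0.85 puts the lens above the left place, -0.85 above the right one; range -1.25 to 1.25. Slight friction (below 1 N at the barrel); it stays where it is left. The arm is a bar 143 to 157 mm above the bench.
- barrel_grip (a point): On the axis of the microscope's upright round barrel (32 mm in diameter), 190 mm from the column axis, 212 mm above the bench and 23 mm below the barrel's top. The bare barrel goes down 49 mm from here to the black clamp collar of the arm. It can be gripped here from above or pushed sideways; it turns with the arm.
- lens (a point): Centre of the lens at the barrel's lower end, 102 mm above the bench, so 54 mm above a block lying on a place.
- mat_top (a point): Centre of the top of a flat black rubber mat on the bench, 130 x 130 x 2 mm, fixed, clear of things: room to put a block down.
- short_block1_centre (a point): Centre of a short resin block, 36 x 36 x 22 mm, in a lane of the rack; leave alone.
- short_block2_centre (a point): Centre of the other short block, same size, in another lane; leave alone.
- bottle_mid (a point): Middle of an amber bottle, 60 mm across, 130 mm high; leave alone.
- beaker_mid (a point): Middle of a glass beaker, 70 mm across, 90 mm high; leave alone.
- jar_mid (a point): Middle of a small jar, 56 mm across, 70 mm high; leave alone.
- petri_mid (a point): Middle of a closed petri dish, 90 mm across, 15 mm high; leave alone.
Things that resemble listed ones, but are neither listed nor needed, are in the scene too. Leave any yellow look-alike of the part that bears disc_centre alone.

How it is judged (in metres and radians):
On the way, in this order (a step that is already met when the one before it is completed fails the run):
1. the long block lies square on the empty viewing place, released (((horizontal distance between long_block_centre and place_left below 0.007 m and z of long_block_centre in the frame of place_left between 0.012 and 0.018 m and angle between the x axis of long_block_centre and the x axis of place_left, either way round below 0.14 rad and angle between long_block_centre's own z axis and vertical below 0.08 rad and horizontal distance between disc_centre and place_left above 0.15 m) or (horizontal distance between long_block_centre and place_right below 0.007 m and z of long_block_centre in the frame of place_right between 0.012 and 0.018 m and angle between the x axis of long_block_centre and the x axis of place_right, either way round below 0.14 rad and angle between long_block_centre's own z axis and vertical below 0.08 rad and horizontal distance between disc_centre and place_right above 0.15 m)) and contact force between long_block and the fingers below 0.05 N and linear speed of long_block below 0.02 m/s), for 0.2 s.
2. the microscope's lens is centred above the long block (((horizontal distance between long_block_centre and place_left below 0.007 m and z of long_block_centre in the frame of place_left between 0.012 and 0.018 m and angle between the x axis of long_block_centre and the x axis of place_left, either way round below 0.14 rad and angle between long_block_centre's own z axis and vertical below 0.08 rad and horizontal distance between disc_centre and place_left above 0.15 m) or (horizontal distance between long_block_centre and place_right below 0.007 m and z of long_block_centre in the frame of place_right between 0.012 and 0.018 m and angle between the x axis of long_block_centre and the x axis of place_right, either way round below 0.14 rad and angle between long_block_centre's own z axis and vertical below 0.08 rad and horizontal distance between disc_centre and place_right above 0.15 m)) and horizontal distance between lens and long_block_centre below 0.01 m and velocity of joint scope_arm between -0.05 and 0.05 rad/s), for 0.2 s.
At the end, for the whole second after the job is handed in: Long block flat between the stops of the place that was empty: centre within 7 mm (3 mm in height), long side within 0.14 rad of the place's x, tilt under 0.08 rad, released, at rest; lens within 10 mm of its centre horizontally, arm at rest; round specimen within 10 mm of its start (all of step 2 and contact force between long_block and the fingers below 0.05 N and linear speed of long_block below 0.02 m/s and distance of disc_centre from where it was at the start of the episode below 0.01 m); the robot touches nothing.
It fails at once if the round specimen or a short block is moved by more than 12 mm (distance of any of disc_centre, short_block1_centre, short_block2_centre from where it was at the start of the episode above 0.012 m).
It fails at once if the glassware is moved by more than 20 mm (distance of any of bottle_mid, beaker_mid, jar_mid, petri_mid from where it was at the start of the episode above 0.02 m).
It fails at once if the long block is dropped (falls faster than 0.5 m/s out of the fingers, a drop of more than about 12 mm) (contact force between long_block and anything else below 0.02 N and linear speed of long_block above 0.5 m/s).
It also fails if it takes over 72 s, if anything falls off the work surface, if the arm or the gripper's body presses on something with over 40 N, if the wrist force passes 120 N, or if a joint passes its speed limit or range.

## Working session

There is one attempt and no reset: what is moved stays moved. The work goes in short steps, Python scripts to look and compute and a tool call to move; the robot and the scene stay as the last step left them, time stands still between calls to the robot, and variables do not carry over. Pictures are saved under pics/ and viewed, at most 10 in all, crops included, and the job is handed in when it is done.

Besides the shell and the picture viewer there is one more tool, called by a JSON object that holds its "name" and its "arguments". step_arm: Moves the arm, as the interface text tells. Shift numbers are shares of 80 mm and turn numbers shares of 2 pi rad, none past 1 either way. Its arguments: {"type":"object","properties":{"series":{"type":"string"}},"required":["series"]}

```bash
mkdir -p pics; cat > h.py <<'E'
import numpy as np, cv2
from scipy.spatial.transform import Rotation as R
from plant import readout, vision, order, models
def f(p): return 240/np.tan(np.radians(p["fovy"])/2)
def tool():
    o=readout.get_obs(); return np.array(o["tool_pos"]),R.from_euler("xyz",o["tcp_rot"]).as_matrix()
def unproj(p,uv,z=None,pose=None):
    """world point of pixel at world height z, or by depth"""
    u,v=uv; F=f(p); a=np.array([u-p["cx"],v-p["cy"]])/F
    if "mount" in p:
        r=np.linalg.norm(a)+1e-12; d=np.array([*(a/r*np.sin(r)),np.cos(r)])
        M=np.array(p["mount"]); t,Rt=pose
        o=Rt@M[:3,3]+t; d=Rt@M[:3,:3]@d; c=np.cos(r)
    else:
        Rm=cv2.Rodrigues(np.array(p["rvec"],float))[0]; o=-Rm.T@np.array(p["tvec"],float).ravel(); d=Rm.T@np.array([*a,1]); c=1
    if z is None: return o+d*p["depth"][int(round(v)),int(round(u))]/c
    return o+d*(z-o[2])/d[2]
def project(p,X,pose=None):
    X=np.atleast_2d(X).astype(float)
    if "mount" in p:
        M=np.array(p["mount"]); t,Rt=pose; c=((X-t)@Rt-M[:3,3])@M[:3,:3]
        n=np.linalg.norm(c[:,:2],axis=1)+1e-9; th=np.arctan2(n,c[:,2])
        return c[:,:2]/n[:,None]*th[:,None]*f(p)+[p["cx"],p["cy"]]
    Rm=cv2.Rodrigues(np.array(p["rvec"],float))[0]; c=X@Rm.T+np.array(p["tvec"],float).ravel()
    return c[:,:2]/c[:,2:]*f(p)+[p["cx"],p["cy"]]
def save(p,name,box=None,k=1):
    im=p["frame"][:,:,::-1]
    if box: im=im[box[1]:box[3],box[0]:box[2]]
    cv2.imwrite("pics/"+name,cv2.resize(im,None,fx=k,fy=k,interpolation=cv2.INTER_CUBIC))
E
python3 - <<'E'
from h import *
Z=dict(long_block_centre=21,rack=0,place_left=18,place_right=18,disc_centre=28,column=12,barrel_grip=212,lens=102,mat_top=2,short_block1_centre=17,bottle_mid=65,beaker_mid=45,jar_mid=35,petri_mid=7)
print(readout.get_obs())
for n in ("top","side"):
    p=vision.capture(n); save(p,n+"0.png")
    for k,z in Z.items():
        for r in models.pinpoint(p,k)[:3]:
            print(n,k,round(r["p"],2),np.round(r["position"]),np.round(unproj(p,r["position"],z)))
E
```

```text
{'time': 0.0, 'joint_positions': array([-1.35201830e+00,  3.42706988e-01,  1.52500590e+00, -2.55675476e-05,
        1.27535928e+00, -1.46012439e-01]), 'dq': array([-1.37891773e-03, -6.05643747e-04, -6.65979545e-04, -1.11050976e-03,
       -5.53828065e-06, -1.02852595e-04]), 'tau': array([ 1.15196026e-04, -4.31242847e+01, -2.44220245e+01,  7.17799016e-02,
        5.58531994e-02, -1.25685765e-04]), 'tool_pos': array([ 187.21715388, -490.06549162,  226.05699067]), 'tcp_rot': array([-3.14012532e+00, -1.91073152e-04,  3.64797783e-01]), 'contact_force': array([-0.14459752, -0.46008419,  0.59517174]), 'moment': array([ 0.0210116 ,  0.02913861, -0.00666048]), 'finger_force': 0.0, 'grip_width': 92.05856470132925}
top long_block_centre 0.77 [459. 280.] [ 460. -282.   21.]
top rack 0.7 [501. 276.] [ 471. -387.    0.]
top rack 0.62 [224. 223.] [591. 273.   0.]
top rack 0.57 [480. 280.] [ 462. -338.    0.]
top place_left 0.95 [224. 224.] [586. 268.  18.]
top place_right 0.93 [346. 222.] [595. -18.  18.]
top place_right 0.46 [500. 276.] [ 473. -376.   18.]
top place_right 0.45 [126. 193.] [657. 50
[... 856 characters left out ...]

side place_right 0.74 [350. 295.] [598. -16.  18.]
side place_right 0.32 [295. 189.] [698. 559.  18.]
side disc_centre 0.72 [302. 236.] [593. 258.  28.]
side disc_centre 0.71 [255. 257.] [445. 209.  28.]
side disc_centre 0.42 [308. 214.] [658. 367.  28.]
side column 0.81 [367. 254.] [724. 128.  12.]
side barrel_grip 0.62 [297. 191.] [542. 163. 212.]
side lens 0.77 [293. 229.] [536. 181. 102.]
side lens 0.4 [294. 189.] [629. 396. 102.]
side mat_top 0.97 [292. 342.] [424. -90.   2.]
side short_block1_centre 0.85 [389. 441.] [ 473. -386.   17.]
side beaker_mid 0.56 [293. 192.] [663. 492.  45.]
side beaker_mid 0.45 [300. 237.] [575. 226.  45.]
side petri_mid 0.88 [472. 384.] [ 685. -337.    7.]
```

```bash
python3 - <<'E'
from h import *
p=vision.capture("top"); save(p,"topa.png",(120,160,540,340),1.9)
E
```

```text
(no output)
```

View pics/topa.png

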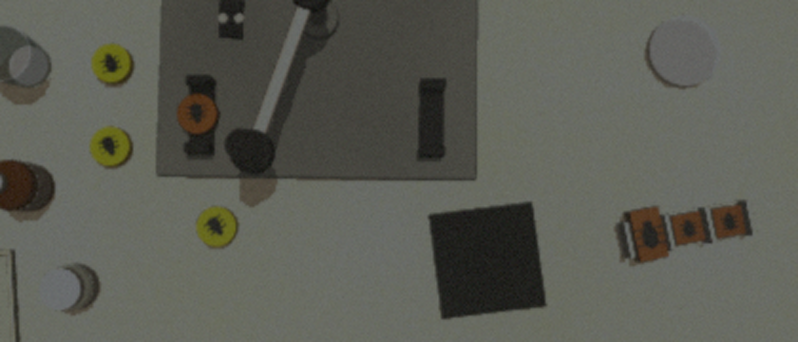

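View pics/side0.png

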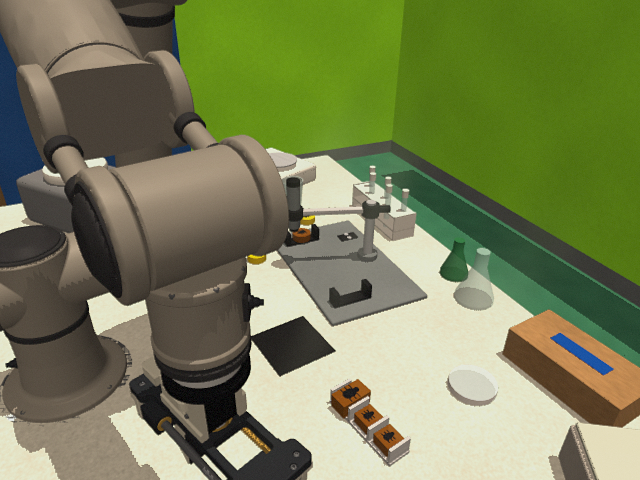

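The top view shows the amber long block with its beetle at about (459,280), in the rack's left lane. The short blocks sit at (480,280) and (502,277). The disc is on the left place at (224,220), so the right place at (346,222) is empty. Yellow look-alikes are at (179,235), (180,192) and (233,280). The microscope points left of centre, clear of the right place. I choose the block at (459,280), the only long one, and will check it in a close crop from above.

{"name": "step_arm", "arguments": {"series": "-1 0.81 -0.25 0 0 0 0;-1 0.81 -0.25 0 0 0 0;-1 0.81 -0.25 0 0 0 0"}}

```text
time: 1.85
tool_pos: [242.2, -447.3, 226.9]
tcp_rot: [-3.142, -0.001, 0.368]
contact_force: [-0.7, -0.8, 0.0]
grip_width: 91.8
finger_force: 0.0
```

{"name": "step_arm", "arguments": {"series": "-1 0.81 -0.25 0 0 0 0;-1 0.81 -0.25 0 0 0 0;-1 0.81 -0.25 0 0 0 0"}}

```text
time: 2.15
tool_pos: [295.1, -406.2, 226.9]
tcp_rot: [3.141, -0.0, 0.367]
contact_force: [-0.7, 0.3, -0.3]
grip_width: 92.0
finger_force: 0.0
```

{"name": "step_arm", "arguments": {"series": "-1 0.81 -0.25 0 0 0 0;-1 0.81 -0.25 0 0 0 0;-1 0.81 -0.25 0 0 0 0"}}

```text
time: 2.45
tool_pos: [348.1, -365.0, 226.8]
tcp_rot: [3.141, 0.0, 0.367]
contact_force: [-0.7, -0.2, 0.5]
grip_width: 91.9
finger_force: 0.0
```

{"name": "step_arm", "arguments": {"series": "-1 0.81 -0.25 0 0 0 0;-1 0.81 -0.25 0 0 0 0;-1 0.81 -0.25 0 0 0 0"}}

```text
time: 2.75
tool_pos: [401.2, -323.7, 226.7]
tcp_rot: [3.141, 0.0, 0.366]
contact_force: [0.1, -0.2, 0.4]
grip_width: 91.7
finger_force: 0.0
```

{"name": "step_arm", "arguments": {"series": "-1 0.81 -0.25 0 0 0 -0.217;-1 0.81 -0.25 0 0 0 -0.217;-1 0.81 -0.25 0 0 0 -0.217;-1 0.81 -0.25 0 0 0 -0.217;-1 0.81 -0.25 0 0 0 -0.217;-1 0.81 -0.25 0 0 0 -0.217;-1 0.81 -0.25 0 0 0 -0.217;-1 0.81 -0.25 0 0 0 -0.217;-1 0.81 -0.25 0 0 0 -0.217;-1 0.81 -0.25 0 0 0 -0.217;-1 0.81 -0.25 0 0 0 -0.217;-1 0.81 -0.25 0 0 0 -0.217"}}

```text
time: 3.95
tool_pos: [453.8, -282.3, 226.7]
tcp_rot: [-3.141, 0.0, 1.724]
contact_force: [0.0, -0.4, 0.6]
grip_width: 91.8
finger_force: 0.0
```

```bash
python3 - <<'E'
from h import *
P=tool(); p=vision.capture("wrist"); save(p,"w1.png")
print(P, p["mount"],p["cx"],p["cy"],f(p))
for k,z in dict(long_block_centre=21,rack=0,short_block1_centre=17).items():
    for r in models.pinpoint(p,k)[:3]: print(k,round(r["p"],2),np.round(r["position"]),np.round(unproj(p,r["position"],z,P),1))
E
```

```text
(array([ 453.80619823, -282.28224407,  226.70092754]), array([[-1.52976524e-01,  9.88229813e-01, -1.38399648e-04],
       [ 9.88229787e-01,  1.52976480e-01, -2.90073263e-04],
       [-2.65487155e-04, -1.81145054e-04, -9.99999948e-01]])) [[ 7.56784209e-04 -9.54282250e-01 -2.98906030e-01  8.10043594e+01]
 [ 9.99999272e-01  1.00305967e-03 -6.70506324e-04 -9.24486851e-01]
 [ 9.39672868e-04 -2.98905305e-01  9.54282314e-01 -1.58061618e+02]
 [ 0.00000000e+00  0.00000000e+00  0.00000000e+00  1.00000000e+00]] 321.7285674497758 237.9259864476902 371.64829954431775
long_block_centre 0.59 [327. 204.] [ 457.8 -279.2   21. ]
rack 0.92 [324. 248.] [ 463. -332.    0.]
short_block1_centre 0.72 [326. 299.] [ 473.3 -384.9   17. ]
```

View pics/w1.png

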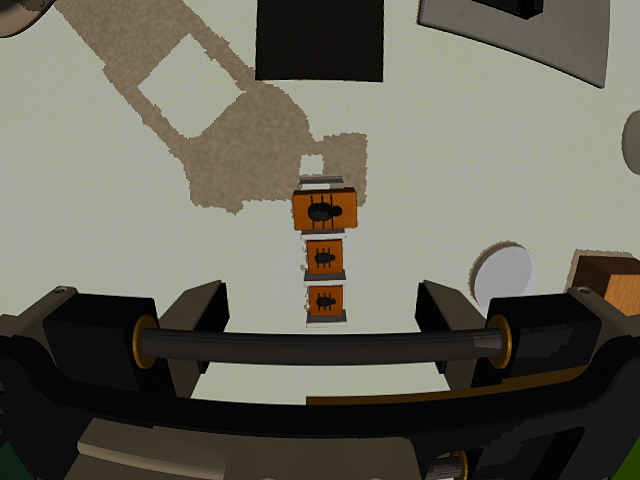

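The wrist view shows the only long block at (325,209) with two beetle short blocks below it at (325,258) and (325,300), so the choice is confirmed. Next I measure its pose from the depth and colour.

```bash
cat >> h.py <<'E'
def block(p,P,uv,zlo,zhi,rad=60,dark=True):
    """centre, yaw, sizes of amber block top from depth+colour (dark beetle filled by hull)"""
    hsv=cv2.cvtColor(p["frame"],cv2.COLOR_RGB2HSV); m=cv2.inRange(hsv,(3,120,50),(25,255,255))
    v,u=np.nonzero(m); s=np.hypot(u-uv[0],v-uv[1])<rad; u,v=u[s],v[s]
    X=np.array([unproj(p,(a,b),None,P) for a,b in zip(u,v)])
    X=X[(X[:,2]>zlo)&(X[:,2]<zhi)]
    r=cv2.minAreaRect(X[:,:2].astype(np.float32)); c=cv2.boxPoints(r)
    e=c[1]-c[0] if r[1][1]>=r[1][0] else c[2]-c[1]
    if np.linalg.norm(c[1]-c[0])<np.linalg.norm(c[2]-c[1]): e=c[2]-c[1]
    else: e=c[1]-c[0]
    a=np.arctan2(e[1],e[0]); a=(a+np.pi/2)%np.pi-np.pi/2
    return np.round(r[0],1),round(float(a),3),np.round(r[1],1),np.round(np.median(X[:,2]),1),len(X)
def go(pos,yaw):
    """shares to reach a tool-down pose (may exceed 1: split)"""
    t,Rt=tool(); Rg=R.from_euler("xyz",[np.pi,0,yaw]).as_matrix()
    print("shift",np.round(Rt.T@(np.array(pos)-t)/80,3),"turn",np.round(R.from_matrix(Rt.T@Rg).as_rotvec()/2/np.pi,4))
E
python3 - <<'E'
from h import *
P=tool(); p=vision.capture("wrist")
print(block(p,P,(325,209),32,40,36))
print(block(p,P,(325,258),24,32,26),block(p,P,(325,300),24,32,24))
E
```

```text
(array([ 456.8, -288.7]), 0.207, array([61.4, 46.7]), np.float64(36.0), 1735)
(array([ 463.5, -333.1]), -1.374, array([35.6, 36.1]), np.float64(28.0), 944) (array([ 472.2, -382.6]), -1.393, array([35.3, 36.4]), np.float64(28.0), 800)
```

```bash
cat >> h.py <<'E'
def block2(p,P,uv,zlo,zhi,yaws,rad=60):
    """rect by smallest 1-99 percentile box over trial yaws"""
    hsv=cv2.cvtColor(p["frame"],cv2.COLOR_RGB2HSV); m=cv2.inRange(hsv,(3,120,50),(25,255,255))
    v,u=np.nonzero(m); s=np.hypot(u-uv[0],v-uv[1])<rad; u,v=u[s],v[s]
    X=np.array([unproj(p,(a,b),None,P) for a,b in zip(u,v)])
    X=X[(X[:,2]>zlo)&(X[:,2]<zhi)][:,:2]; best=None
    for a in yaws:
        Q=X@np.array([[np.cos(a),-np.sin(a)],[np.sin(a),np.cos(a)]]); l,h=np.percentile(Q,[1.,99.],axis=0); A=np.prod(h-l)
        if best is None or A<best[0]:
            c=(l+h)/2; best=(A,np.round([c[0]*np.cos(a)-c[1]*np.sin(a),c[0]*np.sin(a)+c[1]*np.cos(a)],1),round(a,3),np.round(h-l,1))
    return best[1:]
E
python3 - <<'E'
from h import *
P=tool(); p=vision.capture("wrist")
ys=np.arange(0.05,0.35,0.01)
print(block2(p,P,(325,209),34.5,38,ys,36)); print(block2(p,P,(325,258),26,32,ys,26),block2(p,P,(325,300),26,32,ys,24))
b=np.array([456.3,-283]); go([*b,100],np.pi/2+.18); go([*b,8],np.pi/2+.18)
E
```

```text
(array([ 455.6, -283.3]), np.float64(0.21), array([59.9, 35. ]))
(array([ 463.6, -332.9]), np.float64(0.23), array([35. , 34.9])) (array([ 472.3, -382.2]), np.float64(0.18), array([35.1, 34.4]))
shift [-0.023  0.021  1.584] turn [-0.      0.     -0.0037]
shift [-0.023  0.021  2.734] turn [-0.      0.     -0.0037]
```

{"name": "step_arm", "arguments": {"series": "-1 -0.025 0.012 0.95 0 0 -0.005;-1 -0.025 0.012 0.95 0 0 -0.005;-1 -0.025 0.012 0.95 0 0 -0.005;-1 -0.025 0.012 0.95 0 0 -0.005"}}

```text
time: 4.65
tool_pos: [455.9, -283.4, 151.3]
tcp_rot: [3.141, 0.0, 1.76]
contact_force: [0.7, -0.2, -0.3]
grip_width: 91.7
finger_force: 0.0
```

{"name": "step_arm", "arguments": {"series": "-1 0 0 0.5 0 0 0;-1 0 0 0.9 0 0 0;-1 0 0 0.9 0 0 0;-1 0 0 0.9 0 0 0"}}

```text
time: 5.05
tool_pos: [456.6, -284.0, 80.6]
tcp_rot: [3.14, 0.002, 1.76]
contact_force: [0.7, -0.2, 0.4]
grip_width: 91.6
finger_force: 0.0
```

{"name": "step_arm", "arguments": {"series": "-1 0 0 0.3 0 0 0;-1 0 0 0.6 0 0 0;-1 0 0 0.88 0 0 0;-1 0 0 0.88 0 0 0;-1 0 0 0.88 0 0 0;0.2 0 0 0.88 0 0 0;0.4 0 0 0.88 0 0 0;0.6 0 0 0.88 0 0 0;0.6 0 0 0.88 0 0 0;0.6 0 0 0.88 0 0 0;0.6 0 0 0.88 0 0 0;0.6 0 0 0.88 0 0 0"}}

```text
time: 6.25
tool_pos: [455.9, -283.5, 8.8]
tcp_rot: [3.141, 0.001, 1.76]
contact_force: [-1.1, 0.5, 5.8]
grip_width: 62.0
finger_force: 30.0
```

{"name": "step_arm", "arguments": {"series": "0.6 0 0 -0.3 0 0 0;0.6 0 0 -0.6 0 0 0;0.6 0 0 -0.9 0 0 0;0.6 0 0 -0.9 0 0 0"}}

```text
time: 6.65
tool_pos: [457.0, -284.4, 82.9]
tcp_rot: [3.138, 0.004, 1.76]
contact_force: [0.5, -0.8, -0.7]
grip_width: 61.6
finger_force: 30.0
```

{"name": "step_arm", "arguments": {"series": "0.6 0.4 0 0 0 0 0;0.6 0.83 0.01 0 0 0 0;0.6 0.83 0.01 0 0 0 0"}}

```text
time: 6.95
tool_pos: [441.7, -213.9, 78.8]
tcp_rot: [-3.138, -0.004, 1.762]
contact_force: [-0.3, -0.9, -0.5]
grip_width: 62.0
finger_force: 30.0
```

{"name": "step_arm", "arguments": {"series": "0.6 0.4 0 0 0 0 0;0.6 0.83 0.01 0 0 0 0;0.6 0.83 0.01 0 0 0 0"}}

```text
time: 7.25
tool_pos: [430.4, -149.5, 79.2]
tcp_rot: [-3.138, -0.003, 1.762]
contact_force: [1.5, -0.6, 0.5]
grip_width: 62.2
finger_force: 30.0
```

{"name": "step_arm", "arguments": {"series": "0.6 0.4 0 0 0 0 0;0.6 0.83 0.01 0 0 0 0;0.6 0.83 0.01 0 0 0 0;0.6 0.83 0.01 0 0 0 0"}}

```text
time: 7.65
tool_pos: [421.0, -87.6, 80.0]
tcp_rot: [3.142, 0.001, 1.761]
contact_force: [0.2, -0.3, -0.8]
grip_width: 61.9
finger_force: 30.0
```

{"name": "step_arm", "arguments": {"series": "0.6 0 0 0.3 0 0 0;0.6 0 0 0.6 0 0 0;0.6 0 0 0.8 0 0 0;0.6 0 0 0.88 0 0 0;0.6 0 0 0.92 0 0 0;0.6 0 0 0.935 0 0 0;0.6 0 0 0.935 0 0 0;0.6 0 0 0.935 0 0 0"}}

```text
time: 8.45
tool_pos: [421.0, -87.4, 6.1]
tcp_rot: [3.14, 0.001, 1.76]
contact_force: [0.2, -0.0, 0.0]
grip_width: 61.6
finger_force: 30.0
```

{"name": "step_arm", "arguments": {"series": "0.2 0 0 0 0 0 0;-1 0 0 0 0 0 0;-1 0 0 0 0 0 0;-1 0 0 0 0 0 0;-1 0 0 0 0 0 0;-1 0 0 -0.4 0 0 0;-1 0 0 -0.9 0 0 0;-1 0 0 -0.9 0 0 0;-1 0 0 -0.9 0 0 0"}}

```text
time: 9.35
tool_pos: [421.0, -87.3, 78.2]
tcp_rot: [3.14, 0.001, 1.76]
contact_force: [-0.2, 0.5, 0.0]
grip_width: 91.7
finger_force: 0.0
```

{"name": "step_arm", "arguments": {"series": "-1 0 0 -0.9 0 0 0;-1 0 0 -0.9 0 0 0.25;-1 0 0 -0.9 0 0 0.25;-1 0 0 -0.9 0 0 0.25;-1 0 0 -0.9 0 0 0.25;-1 0 0 -0.9 0 0 0.25;-1 0 0 -0.9 0 0 0.25;-1 0 0 -0.9 0 0 0.25;-1 0 0 -0.9 0 0 0.25;-1 0 0 -0.9 0 0 0.25;-1 0 0 -0.9 0 0 0.25;-1 0 0 -0.9 0 0 0.25;-1 0 0 -0.9 0 0 0.25;-1 0 0 -0.9 0 0 0.25"}}

```text
time: 10.75
tool_pos: [420.1, -87.0, 148.6]
tcp_rot: [-3.141, 0.002, 0.191]
contact_force: [-0.0, -0.6, -0.3]
grip_width: 91.8
finger_force: 0.0
```

```bash
python3 - <<'E'
from h import *
P=tool(); p=vision.capture("wrist"); save(p,"w2.png"); print(P[0])
uv=project(p,[421,-87.6,32],P)[0]; print(uv)
b=block2(p,P,uv,29,35,np.arange(0.,0.4,0.01),90); print(b)
go([*b[0],5],b[1])
for k,z in dict(place_right=18).items():
    for r in models.pinpoint(p,k)[:3]: print(k,round(r["p"],2),np.round(r["position"]),np.round(unproj(p,r["position"],z,P),1))
E
```

```text
[420.07492073 -87.00077688 148.63582486]
[322.61437806 229.17487698]
(array([420.1, -86.9]), np.float64(0.21), array([61. , 34.7]))
shift [ 0.002 -0.     1.798] turn [-0.0001  0.0002 -0.0031]
```

View pics/w2.png

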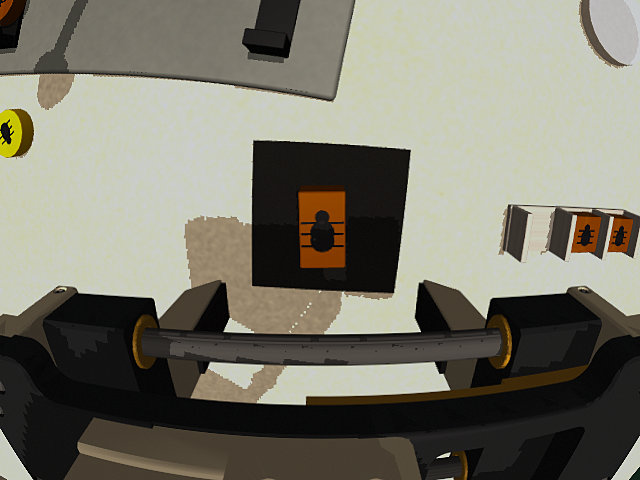

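The block lies flat on the mat at (322,229), square to the tool, and the short blocks at (586,236) and (620,236) are still in the rack. Now I grasp it across its long sides.

{"name": "step_arm", "arguments": {"series": "-1 0 0 0.5 0 0 0;-1 0 0 0.9 0 0 0;-1 0 0 0.9 0 0 0;-1 0 0 0.9 0 0 0"}}

```text
time: 11.25
tool_pos: [420.5, -87.2, 77.7]
tcp_rot: [-3.141, 0.001, 0.189]
contact_force: [0.8, 0.8, 1.1]
grip_width: 92.0
finger_force: 0.0
```

{"name": "step_arm", "arguments": {"series": "-1 0 0 0.4 0 0 0;-1 0 0 0.7 0 0 0;-1 0 0 0.86 0 0 0;-1 0 0 0.86 0 0 0;0 0 0 0.86 0 0 0;0.5 0 0 0.86 0 0 0;1 0 0 0.86 0 0 0;1 0 0 0.86 0 0 0;1 0 0 0.86 0 0 0;1 0 0 0.86 0 0 0;1 0 0 0.86 0 0 0"}}

```text
time: 12.35
tool_pos: [420.5, -87.2, 8.7]
tcp_rot: [3.142, 0.0, 0.189]
contact_force: [-0.3, -0.6, 0.0]
grip_width: 40.2
finger_force: 0.0
```

{"name": "step_arm", "arguments": {"series": "1 0 0 -0.4 0 0 0;1 0 0 -0.8 0 0 0;1 0 0 -1 0 0 0;1 0 0 -1 0 0 0"}}

```text
time: 12.75
tool_pos: [421.8, -87.7, 90.5]
tcp_rot: [3.139, -0.004, 0.189]
contact_force: [0.5, 0.2, -1.1]
grip_width: 36.1
finger_force: 30.0
```

{"name": "step_arm", "arguments": {"series": "1 0 0 -0.4 0 0 0.02;1 0.4 -0.3 -0.6 0 0 0.03;1 0.8 -0.6 -0.6 0 0 0.03;1 0.8 -0.6 -0.6 0 0 0.03;1 0.8 -0.6 -0.6 0 0 0.03;1 0.8 -0.6 -0.6 0 0 0.03"}}

```text
time: 13.35
tool_pos: [473.2, -28.2, 135.5]
tcp_rot: [-3.141, 0.003, 0.0]
contact_force: [0.3, 0.2, -0.9]
grip_width: 35.7
finger_force: 30.0
```

```bash
python3 - <<'E'
from h import *
P=tool(); print(P[0],readout.get_obs()["tcp_rot"],readout.get_obs()["grip_width"]); p=vision.capture("wrist"); save(p,"w3.png")
for r in models.pinpoint(p,"place_right")[:3]: print(round(r["p"],2),np.round(r["position"]),np.round(unproj(p,r["position"],18,P),1))
E
```

```text
[473.20274439 -28.18976001 135.46117041] [-3.14128588e+00  2.87116626e-03  3.14122662e-04] 35.69590569981856
```

View pics/w3.png

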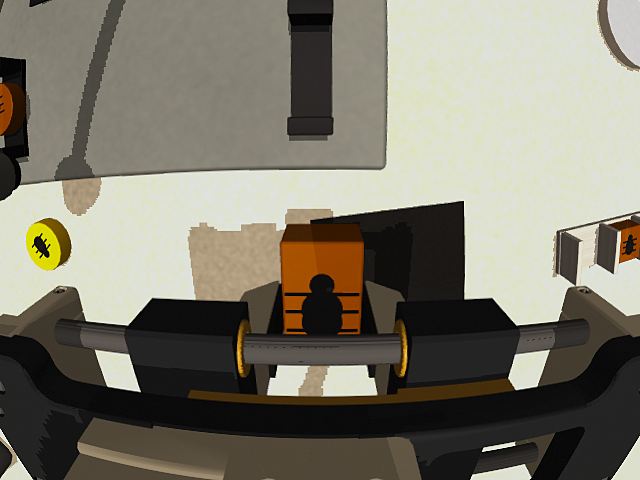

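The block is held across its sides at (322,280), and the empty place lies ahead with its near stop at (310,125) and far stop at (310,12). Next I measure the stops, the bar, and the block in the hand.

```bash
python3 - <<'E'
from h import *
P=tool(); p=vision.capture("wrist")
v,u=np.mgrid[0:175,230:390]; X=np.array([unproj(p,(a,b),None,P) for a,b in zip(u.ravel(),v.ravel())])
X=X[p["depth"][0:175,230:390].ravel()>0]
S=X[(X[:,2]>44)&(X[:,2]<52)&(abs(X[:,1]+17)<40)]
for n,s in (("near",S[S[:,0]<590]),("far",S[S[:,0]>605])): print(n,len(s),np.round(np.percentile(s,[2,50,98],axis=0),1))
B=X[(X[:,2]>15.5)&(X[:,2]<22)&(abs(X[:,1]+17)<40)&(X[:,0]<640)]
print("bar",len(B),np.round(np.percentile(B,[2,50,98],axis=0),1))
for lo in range(560,640,10):
    b=B[(B[:,0]>=lo)&(B[:,0]<lo+10)]
    if len(b)>20: print(lo,len(b),np.round(np.percentile(b[:,1],[3,97]),1),round(b[:,1].mean(),1))
hsv=cv2.cvtColor(p["frame"],cv2.COLOR_RGB2HSV); m=cv2.inRange(hsv,(3,120,50),(25,255,255)); v,u=np.nonzero(m)
s=(abs(u-322)<45)&(v>215)&(v<340); X=np.array([unproj(p,(a,b),None,P) for a,b in zip(u[s],v[s])])-P[0]
print(np.round(np.percentile(X,[1,50,99],axis=0),1), "tops", np.round(np.percentile(X[(X[:,2]>np.percentile(X[:,2],60)-2)],[1,50,99],axis=0),1))
T=X[X[:,2]>np.median(X[:,2])-4]
A=np.c_[T[:,:2],np.ones(len(T))]; print("plane",np.linalg.lstsq(A,T[:,2],rcond=None)[0], cv2.minAreaRect(T[:,:2].astype(np.float32)))
E
```

```text
near 846 [[546.9 -35.1  46.6]
 [552.8 -21.3  48. ]
 [558.8  -6.3  49.4]]
far 766 [[628.5 -35.   44.6]
 [633.7 -20.7  47.9]
 [639.6  -6.3  49.5]]
bar 3782 [[560.8 -35.   16.5]
 [593.7 -20.5  18. ]
 [628.3  -6.5  19.7]]
560 570 [-35.   -7.2] -21.1
570 540 [-35.   -6.6] -20.8
580 561 [-35.   -6.6] -20.9
590 533 [-34.2  -6.7] -20.5
600 537 [-34.2  -6.5] -20.6
610 519 [-34.2  -6.6] -20.4
620 500 [-34.2  -6.5] -20.6
[[-12.1 -17.9 -16.1]
 [ 22.   -0.5   9.9]
 [ 32.8  17.1  11.6]] tops [[-12.2 -17.9   8.5]
 [ 18.5  -0.5  10.1]
 [ 32.3  17.2  11.8]]
plane [ 0.26540626 -0.00752324  6.47574721] ((33.31049346923828, -0.4029502868652344), (94.48919677734375, 35.98719787597656), 0.06983719766139984)
```

```bash
python3 - <<'E'
from h import *
P=tool(); p=vision.capture("wrist")
hsv=cv2.cvtColor(p["frame"],cv2.COLOR_RGB2HSV); m=cv2.inRange(hsv,(3,120,50),(25,255,255)); v,u=np.nonzero(m)
s=(abs(u-322)<45)&(v>215)&(v<335); X=np.array([unproj(p,(a,b),None,P) for a,b in zip(u[s],v[s])])-P[0]
for lo in range(-15,40,5):
    t=X[(X[:,0]>=lo)&(X[:,0]<lo+5)]
    if len(t)>5: print(lo,len(t),np.round(np.percentile(t[:,2],[5,50,95]),1),np.round(np.percentile(t[:,1],[2,98]),1))
F=X[(X[:,2]<5)]; print("front",len(F),np.round(np.percentile(F,[2,50,98],axis=0),1))
E
```

```text
-15 127 [ 8.9  9.9 11.2] [-17.7  17.3]
-10 344 [ 9.1 10.1 11.2] [-18.   17.1]
-5 277 [ 9.  10.1 11.2] [-17.7  17.2]
0 385 [ 9.2 10.1 11.1] [-18.   16.9]
5 384 [ 9.1 10.  11. ] [-17.8  17. ]
10 603 [ 9.2 10.1 11.1] [-17.7  16.8]
15 786 [ 9.  10.1 11.1] [-17.4  16.9]
20 897 [ 9.1 10.1 11.2] [-17.6  16.6]
25 948 [ 9.2 10.2 11.2] [-17.4  16.5]
30 1766 [-15.1   2.2  10.6] [-17.   16.2]
front 1029 [[ 31.8 -16.8 -17.1]
 [ 32.3  -0.1  -5.7]
 [ 32.8  16.3   4.8]]
```

{"name": "step_arm", "arguments": {"series": "1 0.4 -0.02 0 0 0 0;1 0.745 -0.05 0 0 0 0;1 0.745 -0.05 0 0 0 0"}}

```text
time: 13.85
tool_pos: [536.7, -24.6, 136.7]
tcp_rot: [3.141, -0.003, -0.0]
contact_force: [0.6, -0.8, -0.6]
grip_width: 35.6
finger_force: 30.0
```

{"name": "step_arm", "arguments": {"series": "1 0.4 -0.02 0 0 0 0;1 0.745 -0.05 0.2 0 0 0;1 0.745 -0.05 0.7 0 0 0;1 0.745 -0.05 0.7 0 0 0;1 0.745 -0.05 0.7 0 0 0;1 0.745 -0.05 0.7 0 0 0"}}

```text
time: 14.45
tool_pos: [593.9, -20.3, 82.6]
tcp_rot: [3.141, -0.002, -0.0]
contact_force: [-0.2, -0.6, -0.5]
grip_width: 35.5
finger_force: 30.0
```

```bash
python3 - <<'E'
from h import *
P=tool(); print(P[0]); p=vision.capture("wrist"); save(p,"w4.png",(200,120,440,360),2.5)
go([592.4,-20.2,38.3],0)
v,u=np.mgrid[0:330,230:400]; X=np.array([unproj(p,(a,b),None,P) for a,b in zip(u.ravel(),v.ravel())])
am=cv2.inRange(cv2.cvtColor(p["frame"],cv2.COLOR_RGB2HSV),(3,120,50),(25,255,255))[0:330,230:400].ravel()>0
S=X[~am&(X[:,2]>44)&(X[:,2]<52)&(abs(X[:,1]+20)<18)&(X[:,0]>600)]; print("far stop",len(S),np.round(np.percentile(S,[2,50,98],axis=0),1))
T=X[am&(X[:,0]>560)&(abs(X[:,1]+20)<25)]; print("block",np.round(np.percentile(T,[1,50,99],axis=0),1))
E
```

```text
[593.92616946 -20.34624286  82.56531959]
shift [-0.024 -0.002  0.556] turn [ 0.0001 -0.0005 -0.    ]
far stop 1305 [[629.3 -35.2  46.4]
 [635.3 -20.9  48. ]
 [641.   -6.5  49.3]]
block [[584.5 -38.4  66.5]
 [616.7 -20.6  92.5]
 [626.9  -1.5 162. ]]
```

View pics/w4.png

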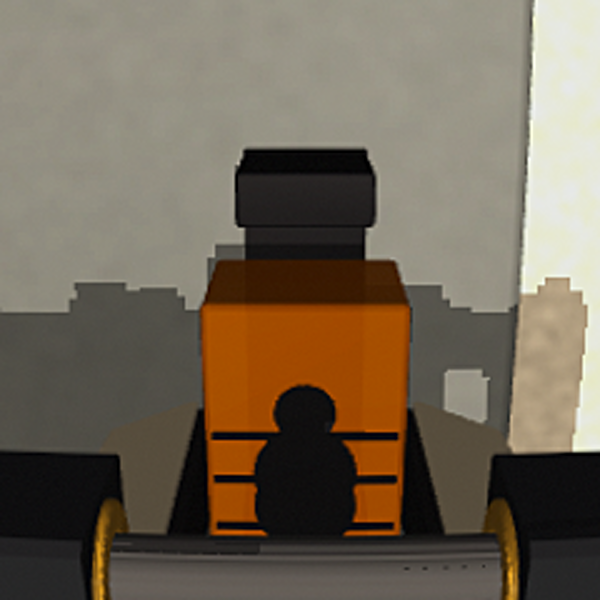

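The block is centred over the bar at (305,400 in the crop), with about 2.5 mm to the far stop's inner face. I shift it 1.6 mm back and lower.

{"name": "step_arm", "arguments": {"series": "1 -0.02 0 0.1 0 0 0;1 -0.02 0 0.25 0 0 0;1 -0.02 0 0.38 0 0 0;1 -0.02 0 0.45 0 0 0;1 -0.02 0 0.45 0 0 0;1 -0.02 0 0.45 0 0 0;1 -0.02 0 0.45 0 0 0"}}

```text
time: 15.2
tool_pos: [592.3, -20.0, 45.0]
tcp_rot: [3.141, -0.001, 0.0]
contact_force: [0.1, -0.0, -1.2]
grip_width: 36.0
finger_force: 30.0
```

{"name": "step_arm", "arguments": {"series": "1 0 0 0.03 0 0 0;1 0 0 0.06 0 0 0;1 0 0 0.075 0 0 0;1 0 0 0.085 0 0 0;1 0 0 0.085 0 0 0;1 0 0 0.085 0 0 0"}}

```text
time: 15.8
tool_pos: [592.0, -20.0, 38.2]
tcp_rot: [3.141, -0.0, 0.0]
contact_force: [-1.0, -0.3, 3.4]
grip_width: 35.3
finger_force: 30.0
```

{"name": "step_arm", "arguments": {"series": "0 0 0 0 0 0 0;-0.5 0 0 0 0 0 0;-0.5 0 0 0 0 0 0;-0.5 0 0 0 0 0 0;-0.5 0 0 0 0 0 0;-0.5 0 0 0 0 0 0;-0.5 0 0 -0.3 0 0 0;-1 0 0 -0.7 0 0 0;-1 0 0 -0.95 0 0 0;-1 0 0 -0.95 0 0 0"}}

```text
time: 16.8
tool_pos: [593.9, -20.3, 117.1]
tcp_rot: [3.14, -0.006, 0.0]
contact_force: [-0.2, -0.5, 0.7]
grip_width: 88.1
finger_force: 0.0
```

{"name": "step_arm", "arguments": {"series": "-1 -0.5 0 -0.4 0 0 0;-1 -1 0 -0.95 0 0 0;-1 -1 0 -0.95 0 0 0;-1 -1 0 -0.95 0 0 0"}}

```text
time: 17.2
tool_pos: [511.9, -20.1, 190.7]
tcp_rot: [3.141, -0.002, 0.0]
contact_force: [0.1, -0.1, 0.3]
grip_width: 91.2
finger_force: 0.0
```

{"name": "step_arm", "arguments": {"series": "-1 0 0 -0.5 0 0 0;-1 0 0 -1 0 0 0;-1 0 0 -1 0 0 0;-1 0 0 -1 0 0 0;-1 0 0 -1 0 0 0"}}

```text
time: 17.7
tool_pos: [511.7, -19.9, 267.5]
tcp_rot: [-3.141, 0.004, 0.0]
contact_force: [-0.3, -0.4, -0.4]
grip_width: 91.8
finger_force: 0.0
```

```bash
python3 - <<'E'
from h import *
P=tool(); print(P[0]); p=vision.capture("wrist"); save(p,"w5.png")
uv=project(p,[593,-20,48],P)[0]; print(uv)
print(block2(p,P,uv,45,51,np.arange(-.15,.16,0.01),60))
v,u=np.mgrid[0:480:1,0:640:1]; X=None
for k,z in dict(column=12,barrel_grip=212,place_right=18,place_left=18,disc_centre=28,lens=102).items():
    for r in models.pinpoint(p,k)[:3]: print(k,round(r["p"],2),np.round(r["position"]),np.round(unproj(p,r["position"],z,P),1))
Z=np.array([[*unproj(p,(a,b),None,P),a,b] for b in range(0,330,2) for a in range(0,640,2) if p["depth"][b,a]>0])
H=Z[(Z[:,2]>225)&(Z[:,2]<242)&(abs(Z[:,1])<300)]; print("barrel top",len(H),np.round(np.median(H,axis=0),1) if len(H) else 0)
C=Z[(Z[:,2]>165)&(Z[:,2]<180)&(Z[:,0]>680)]; print("col top",len(C),np.round(np.percentile(C,[2,50,98],axis=0),1) if len(C) else 0)
E
```

```text
[511.66205288 -19.90262609 267.5454157 ]
[321.6205923  122.93326086]
(array([592.9, -20.4]), np.float64(0.0), array([61.1, 34.3]))
column 0.67 [196.  23.] [716.5 122.8  12. ]
barrel_grip 0.76 [ 42. 221.] [537.6 186.2 212. ]
disc_centre 0.98 [ 86. 139.] [591.7 266.3  28. ]
disc_centre 0.87 [ 38. 172.] [557.2 357.4  28. ]
disc_centre 0.66 [123. 237.] [467.1 226.2  28. ]
lens 0.64 [116. 191.] [537.5 182.2 102. ]
barrel top 392 [540.5 177.2 235.3  30.  226. ]
col top 5 [[697.  121.8 165.5 124.5   0. ]
 [698.5 123.4 165.6 132.    0. ]
 [700.1 130.4 165.8 133.8   1.8]]
```

View pics/w5.png

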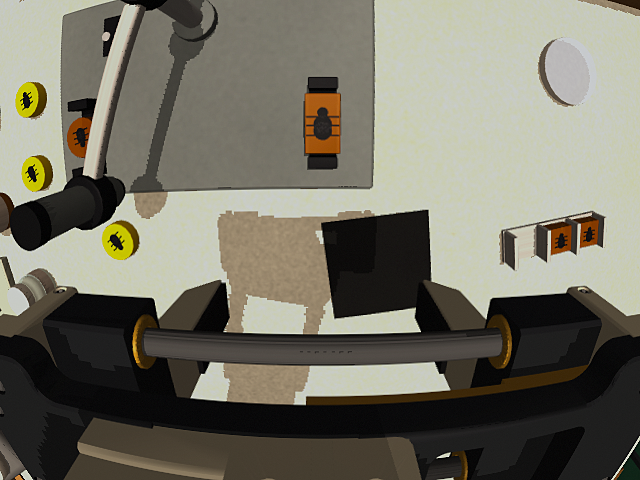

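The block lies between the stops at (322,123), centred with yaw 0, and the disc is untouched at (80,138). Now I go above the microscope barrel, about (540,184).

{"name": "step_arm", "arguments": {"series": "-1 0.11 -0.5 0 0 0 0;-1 0.11 -0.85 0 0 0 0;-1 0.11 -0.85 0 0 0 0"}}

```text
time: 18.35
tool_pos: [520.6, 50.7, 269.8]
tcp_rot: [-3.141, 0.0, 0.004]
contact_force: [-0.1, -0.9, 1.1]
grip_width: 91.8
finger_force: 0.0
```

{"name": "step_arm", "arguments": {"series": "-1 0.12 -0.5 0 0 0 0;-1 0.12 -0.85 0 0 0 0;-1 0.12 -0.85 0 0 0 0"}}

```text
time: 18.65
tool_pos: [530.2, 118.2, 269.7]
tcp_rot: [-3.141, 0.0, 0.004]
contact_force: [0.0, -0.1, 0.7]
grip_width: 91.7
finger_force: 0.0
```

{"name": "step_arm", "arguments": {"series": "-1 0.12 -0.5 0 0 0 0.02;-1 0.12 -0.85 0 0 0 0.0525;-1 0.12 -0.85 0 0 0 0.0525;-1 0.12 -0.85 0 0 0 0.0525;-1 0.12 -0.85 0 0 0 0.0525;-1 0.12 -0.85 0 0 0 0.0525"}}

```text
time: 19.25
tool_pos: [540.1, 182.9, 270.0]
tcp_rot: [3.141, -0.0, -0.33]
contact_force: [0.5, 0.2, 0.3]
grip_width: 91.6
finger_force: 0.0
```

```bash
python3 - <<'E'
from h import *
P=tool(); print(P[0],readout.get_obs()["tcp_rot"]); p=vision.capture("wrist"); save(p,"w6.png")
Z=np.array([[*unproj(p,(a,b),None,P)] for b in range(0,480,2) for a in range(200,440,2) if p["depth"][b,a]>0])
for lo,hi in ((233,240),(222,233),(141,160),(165,180)):
    H=Z[(Z[:,2]>lo)&(Z[:,2]<hi)&(Z[:,0]>480)]; print(lo,len(H),np.round(np.percentile(H,[2,50,98],axis=0),1) if len(H) else 0)
go([539.6,184,193],-.33)
E
```

```text
[540.08629922 182.92363101 269.97969707] [ 3.14130674e+00 -2.85187381e-04 -3.29526891e-01]
233 630 [[524.7 167.6 234.3]
 [540.  182.2 235.6]
 [554.6 197.2 236.8]]
222 65 [[541.  166.2 223. ]
 [553.7 177.  228.6]
 [555.7 193.4 233. ]]
141 1167 [[558.1 121.1 145.2]
 [630.8 151.5 156.8]
 [702.8 180.4 158.6]]
165 96 [[542.3 118.3 165.1]
 [554.7 169.5 167.5]
 [706.  193.9 179.4]]
shift [-0.009 -0.01   0.963] turn [ 0. -0.  0.]
```

View pics/w6.png

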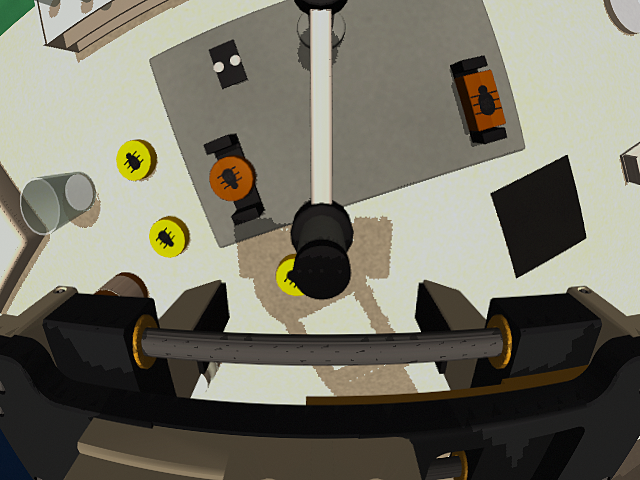

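The barrel top is at (322,272) between the open fingers; its centre is about (539.7,182.3), so the swing angle is 0.32. I lower and grip it.

{"name": "step_arm", "arguments": {"series": "-1 0 0 0.3 0 0 0;-1 0 0 0.6 0 0 0;-1 0 0 0.9 0 0 0;-1 0 0 0.96 0 0 0;0.2 0 0 0.96 0 0 0;1 0 0 0.96 0 0 0;1 0 0 0.96 0 0 0;1 0 0 0.96 0 0 0;1 0 0 0.96 0 0 0;1 0 0 0.96 0 0 0;1 0 0 0.96 0 0 0;1 0 0 0.96 0 0 0;1 0 0 0.96 0 0 0;1 0 0 0.96 0 0 0"}}

```text
time: 20.7
tool_pos: [539.9, 184.0, 193.1]
tcp_rot: [3.141, 0.0, -0.33]
contact_force: [-0.3, -0.0, 0.3]
grip_width: 31.6
finger_force: 30.0
```

{"name": "step_arm", "arguments": {"series": "1 0.007 0.185 0 0 0 -0.0125;1 0.029 0.37 0 0 0 -0.025;1 0.065 0.55 0 0 0 -0.0373;1 0.115 0.73 0 0 0 -0.05;1 0.178 0.905 0 0 0 -0.0622;1 0.178 0.905 0 0 0 -0.0622"}}

```text
time: 21.3
tool_pos: [530.1, 109.7, 193.1]
tcp_rot: [3.141, 0.0, 0.06]
contact_force: [-0.6, 0.7, -1.1]
grip_width: 31.6
finger_force: 30.0
```

{"name": "step_arm", "arguments": {"series": "1 0.007 0.185 0 0 0 -0.0125;1 0.029 0.37 0 0 0 -0.025;1 0.065 0.55 0 0 0 -0.0373;1 0.115 0.73 0 0 0 -0.05;1 0.178 0.905 0 0 0 -0.0622;1 0.178 0.905 0 0 0 -0.0622"}}

```text
time: 21.9
tool_pos: [549.0, 38.7, 193.1]
tcp_rot: [3.141, 0.0, 0.45]
contact_force: [-1.3, -0.1, 1.3]
grip_width: 31.5
finger_force: 30.0
```

{"name": "step_arm", "arguments": {"series": "1 0.007 0.185 0 0 0 -0.0125;1 0.029 0.37 0 0 0 -0.025;1 0.065 0.55 0 0 0 -0.0373;1 0.115 0.73 0 0 0 -0.05;1 0.178 0.905 0 0 0 -0.0622;1 0.178 0.905 0 0 0 -0.0622;1 0.178 0.905 0 0 0 -0.0622;1 0.178 0.905 0 0 0 -0.0622"}}

```text
time: 22.7
tool_pos: [592.4, -19.0, 193.1]
tcp_rot: [3.141, 0.001, 0.839]
contact_force: [-1.0, -5.5, -0.2]
grip_width: 31.7
finger_force: 30.0
```

```bash
python3 - <<'E'
from h import *
o=readout.get_obs(); print(o["tcp_rot"],o["moment"]); go([592.9,-20.4,193],.85)
E
```

```text
[3.14145050e+00 1.25390049e-03 8.38902555e-01] [-0.84734871  0.1264628  -0.3168634 ]
shift [-0.008  0.017  0.001] turn [ 0.      0.0002 -0.0018]
```

{"name": "step_arm", "arguments": {"series": "1 0 0.017 0 0 0 -0.0018;1 0 0.017 0 0 0 -0.0018;1 0 0.017 0 0 0 -0.0018;0 0 0.017 0 0 0 -0.0018;-1 0 0.017 0 0 0 -0.0018;-1 0 0.017 0 0 0 -0.0018;-1 0 0.017 0 0 0 -0.0018;-1 0 0.017 0 0 0 -0.0018;-1 0 0.017 0 0 0 -0.0018;-1 0 0.017 0 0 0 -0.0018;-1 0 0.017 -0.3 0 0 -0.0018;-1 0 0.017 -0.7 0 0 -0.0018;-1 0 0.017 -1 0 0 -0.0018;-1 0 0.017 -1 0 0 -0.0018;-1 0 0.017 -1 0 0 -0.0018"}}

```text
time: 24.2
tool_pos: [594.0, -20.3, 273.0]
tcp_rot: [3.141, -0.0, 0.854]
contact_force: [-0.8, -0.6, 0.1]
grip_width: 91.4
finger_force: 0.0
```

{"name": "step_arm", "arguments": {"series": "-1 -0.3 0 -0.4 0 0 0;-1 -0.6 0 -0.6 0 0 0;-1 -0.6 0 -0.6 0 0 0;-1 -0.6 0 -0.6 0 0 0;-1 -0.6 0 -0.6 0 0 0"}}

```text
time: 24.7
tool_pos: [562.3, -55.9, 319.3]
tcp_rot: [-3.139, 0.001, 0.854]
contact_force: [-0.6, -0.1, -0.5]
grip_width: 91.8
finger_force: 0.0
```

```bash
python3 - <<'E'
from h import *
P=tool(); p=vision.capture("wrist"); save(p,"w7.png")
Z=np.array([[*unproj(p,(a,b),None,P)] for b in range(0,480,2) for a in range(200,440,2) if p["depth"][b,a]>0])
H=Z[(Z[:,2]>233)&(Z[:,2]<240)&(Z[:,0]>540)]; print(len(H),np.round(np.percentile(H,[2,50,98],axis=0),1))
for n in ("top","side"):
    q=vision.capture(n)
    for k,z in dict(disc_centre=28,lens=102,long_block_centre=33,barrel_grip=212).items():
        for r in models.pinpoint(q,k)[:2]: print(n,k,round(r["p"],2),np.round(unproj(q,r["position"],z),1))
E
```

```text
482 [[578.2 -34.4 234.1]
 [592.9 -19.8 235.6]
 [607.4  -5.1 236.9]]
top disc_centre 0.68 [656.8 375.1  28. ]
top disc_centre 0.66 [459.  232.2  28. ]
top lens 0.22 [499.4 462.4 102. ]
top barrel_grip 0.76 [592.3 -16.6 212. ]
side disc_centre 0.77 [645.5 352.1  28. ]
side disc_centre 0.71 [533.7 334.1  28. ]
side lens 0.8 [594.3 -17.1 102. ]
side lens 0.48 [ 417.3 -401.   102. ]
side long_block_centre 0.86 [588.6 -28.3  33. ]
side long_block_centre 0.34 [676.7 515.3  33. ]
side barrel_grip 0.96 [590.4 -26.8 212. ]
side barrel_grip 0.64 [474.3 -29.8 212. ]
```

View pics/w7.png

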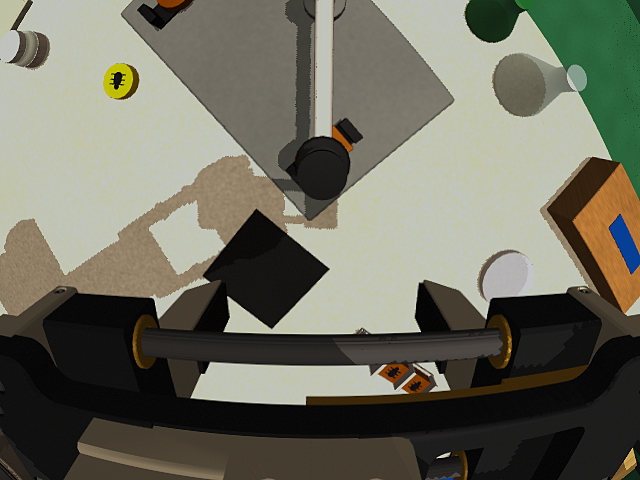

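The barrel top, at (323,165) in the picture, is centred at (592.9,-19.8), within 1 mm of the block's measured centre. The disc is still on its place at the top left, and the hand is clear of everything. I hand the job in.

```bash
python3 -c "
from plant import order; print(order.close_job())"
```

```text
the job is handed in; nothing more can be done
None
```

The long block lies flat and centred on the right viewing place with the lens within about 1 mm above it (by wrist camera), the hand is clear, and the job is handed in; no verdict was returned.

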